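# Free the squeegee wedged in the soak trough and rack it

## Task

A squeegee has slid down the sloping floor of the soak trough and is wedged slantwise in it, its corners caught under the lips of the blue splash guard at the two ends. Turn it level so that its corners come free, feel for the mouth and lift it straight out without forcing it against the trough, and stand it grip upward in the free slot of the squeegee rack. Leave the other things where they are.

Things in the scene. Friction and masses are not known exactly. Their poses are not given: they have to be found in the camera images.
- squeegee_grip (a point): Centre of the raised grip of the pale wooden squeegee with amber blade that lies in the trough. x along the squeegee, y across its thickness, z out of the grip, away from the blade. The grip block is 80 mm long (x), 24 mm thick (y), from 23 mm below this point to 22 mm above it. At the start it slopes 14 degrees, its -x end low. Its two ends are alike.
- squeegee_edge (a point): The same squeegee, about 0.35 kg; this point is the middle of its blade's edge, 113 mm below the grip centre, same axes. Blade 140 mm long (x), 9 mm thick, up to z = 22 mm; then the wooden holder, 140 mm long and 26 mm thick, from z = 22 to 90 mm; then the grip, up to 135 mm.
- trough: Narrow aluminium soak trough, screwed to the bench; origin on the bench under its centre, z up, x along it, brass drain with black plug at its -x end. Inside 162 mm long, 34 mm wide; end walls vertical, 148 mm high; side walls 102 mm high; floor falling 14 degrees to -x, from 54 mm above the bench at the +x end to 14 mm at the -x end.
- trough_mouth (a point): Middle of the trough, 152 mm above the bench, at the height of the dark blue splash guard's two lips (4 mm thick) that overhang its ends; same axes. The mouth between the lips is 143 mm long, but the guard is clamped fast in slots up to 8.5 mm off this point along x, either way: see or feel where. Inside, level with the grip centre 17 mm above this point, the squeegee clears floor and lips by 3 mm.
- rack_slot (a point): Free slot of the plywood squeegee rack: point half-way along it, at the height of its ledges, 40 mm above the bench. x along the slot, z up, y towards the other slot, 75 mm away. Two combs 96 mm apart: above the ledges the slot is 31 mm wide, flared guides on top up to 91 mm over the bench; below, a 14 mm gap for the blade. The holder stands on the ledges, grip centre then 91 mm above this point.
- squeegee_green_grip (a point): Centre of the grip of the other squeegee (darker wood, green blade, same size), which stands in the rack's other slot.
- teal_cup: Ink cup with a teal lid, 105 mm wide, 98 mm high, standing behind the trough; origin under its centre.
- coater: Aluminium scoop coater with blue ends, 53 x 208 x 40 mm, lying to the right; origin under its centre.
- blue_lid: Blue tub lid, 96 mm across, 10 mm thick, lying at the front right; origin under its centre.

How it is judged:
On the way, in this order (a step that is already met when the one before it is completed fails the run):
1. the squeegee has been turned level (within 5 degrees) (angle between squeegee_grip's own z axis and vertical below 0.087 rad), for 0.1 s.
2. the squeegee is out of the trough, its blade above the lips (z of squeegee_grip in the frame of trough above 0.27 m), for 0.1 s.
At the end, for the whole second after the job is handed in: The amber squeegee stands grip upward in the free slot, its holder down on the ledges of both combs: grip centre 85 to 97 mm above the slot point, within 25 mm of the middle along the slot and 10 mm across it, upright and in line within 7 degrees (x of squeegee_grip in the frame of rack_slot between -0.025 and 0.025 m and y of squeegee_grip in the frame of rack_slot between -0.01 and 0.01 m and z of squeegee_grip in the frame of rack_slot between 0.085 and 0.097 m and angle between the x axis of squeegee_grip and the x axis of rack_slot, either way round below 0.12 rad and angle between squeegee_grip's own z axis and vertical below 0.12 rad); the robot touches nothing.
It fails at once if the squeegee is forced against the trough (over 50 N) (contact force between squeegee and trough above 50 N).
It fails at once if the other squeegee is moved by more than 25 mm (distance of squeegee_green_grip from where it was at the start of the episode above 0.025 m).
It fails at once if the teal cup, the coater or the blue lid is moved by more than 30 mm (distance of any of teal_cup, coater, blue_lid from where it was at the start of the episode above 0.03 m).
It also fails if it takes over 64 s, if anything falls off the work surface, if the arm or the gripper's body presses on something with over 40 N, if the wrist force passes 120 N, or if a joint passes its speed limit or range.

## Robot

A 7-joint arm with a two-finger parallel gripper is mounted at the origin on a cart in front of the work surface, level with it; the furniture and walls round the work are solid. World frame = base frame: x ahead of the robot, y to its left, z up, the work surface at z = 0. Lengths are in m, angles in rad, forces in N, time in s.
With the tool pointing down it reaches from about 0.35 to 0.9 m from the base axis. Payload 8.1 kg.
Tool frame: the origin (TCP) lies midway between the tips of the shut fingers; the grasp point (between the pads) lies arm.grip_point_offset behind it (arm.grip_point_offset is the distance from the TCP to the grasp point, in m); y points along the fingers, z is the direction in which the jaws open and shut, and the axes are right-handed (so a half turn about y gives the same grasp; the last joint's range is limited). The gripper opens to 92 mm and grips with 3 to 60 N. Pads are 19 mm wide; open, the fingers measure 130 mm over their backs; the gripper's body (75 mm by 190 mm) begins 47 mm behind the grasp point.
Start: joints at [-1.205, 0.434, 0.025, 1.573, -0.012, 1.134, -0.075], TCP at [0.282, 0.558, 0.227] pointing down, gripper open.
Joint ranges: [-2.62, 2.62], [-0.44, 2.09], [-1.27, 1.32], [0.08, 2.57], [-1.32, 4.46], [0.12, 2], [-2.74, 2.74]. Speed limits (rad/s): [2.22, 2.22, 3.01, 3.01, 3.14, 3.14, 3.14].

## Interface

Orientations are given as a rotation vector (axis times angle).
In Python, from cell import arm, get_image, camera_info gives the robot as it stands.
- The arm moves only by the tool carry_out, never from a script. Its argument "steps" is one flat list of numbers, 5 for each row, row after row: the opening, from 0 (shut) to 1 (fully open), then the shift along the world's x, y, z in units of 0.1 m (1.0 is 0.1 m), then the turn about the world's z in units of 45 degrees (1.0 is 45 degrees). In form: [hand, dx, dy, dz, spin, hand, dx, dy, dz, spin, ...]. A call has 1 to 12 rows; each row is the pose to reach, as a shift and turn from the pose commanded when the call began; what a row does not reach only later rows make up. A row lasts 1/10 s, in which the tool goes at most 50 mm and 8.59 degrees, less where a joint would pass 70% of its speed; a pose out of reach is approached as far as the arm can. A call with a number of a shift or a turn outside -1 to 1 is refused whole. A call with a gripper value outside its range is refused whole. The fingers move at their own pace and stop on an object; "grip_force" is the grip in N (left out, the last holds). Time passes only in rows, so rows that repeat a pose let the fingers close. It gives the time, the measured TCP pose, the force and the opening at its end, in the units of the state.
- arm.observe(): the state, without advancing time (a new reading comes with each control period).
- get_image(name): name is "side" or "top" or "wrist"; returns (picture, depth): 420x560x3 uint8, red, green, blue; 420x560 float32, m along the optical axis (not along the pixel's ray), 0 where there is no reading.
- camera_info(name): a dict with "fovy" (degrees; the focal length in pixels is half the picture's height over the tangent of half this angle, whatever the lens; pixels are square), "cx", "cy" (the principal point, pixels), "dist_coeffs" ([k1, k2, p1, p2, k3] as OpenCV has them; the pictures are not rectified), "R" (3x3) and "t" (3): a world point X has camera coordinates R X + t; the wrist camera has in their place "tool_from_camera" (4x4, takes a point from camera to tool coordinates, whose origin is the TCP and whose axes are the tool frame's). Camera axes: x right, y down, z forward; pixel columns grow to the right and rows downward; lengths in m; the calibration is good to about 2 mm. A picture is of the moment at which its call begins: read the wrist's pose just before it. camera_info takes no time and is no camera call.
- arm.sign_off(): hands the job in, once; it reports no verdict.
The state is a dict: "clock": time; "joints": joint angles; "dq": joint speeds; "joint_efforts": joint torques, N m; "position": TCP position; "ee_rot": TCP orientation; "force": force on the tool from outside, world axes, zero at the start; "ft_torque": the same for the moment, N m; "width": opening from 0.0 (shut) to 1.0 (fully open).
Only numpy, scipy, OpenCV 4.12 (cv2) and the standard library are available. Lean on these libraries where they do the work, as an engineer would, in place of code of your own. Each camera call takes 0.05 s, during which the arm holds its last target. There are 200 camera calls.

## Working session

There is one attempt and no reset: what is moved stays moved. The work goes in short steps, Python scripts to look and compute and a tool call to move; the robot and the scene stay as the last step left them, time stands still between calls to the robot, and variables do not carry over. Pictures are saved under pics/ and viewed, about 8 in all and at most 12, crops included, and the job is handed in when it is done.

Besides the shell and the picture viewer there is one more tool, called after "Request:" in YAML: its name, and indented under it one key for each argument. carry_out: Moves the arm, as the interface text tells. Shifts and turns lie within -1 to 1; 1 stands for 0.1 m of shift or 45 degrees of turn. Its arguments: {"type":"object","properties":{"steps":{"type":"array","items":{"type":"number"}},"grip_force":{"type":"number"}},"required":["steps"]}

```bash
ls; mkdir -p pics
python3 - <<'E'
from cell import arm,get_image,camera_info
import cv2,numpy as np
print(arm.observe(), arm.grip_point_offset)
for n in("side","top","wrist"):
    i,d=get_image(n); cv2.imwrite(f"pics/{n}0.png",i[:,:,::-1]); np.savez(f"{n}0.npz",i=i,d=d)
    print(n,camera_info(n))
E
```

```text
pics
{'clock': 0.0, 'joints': array([-1.20460563,  0.43522321,  0.02497371,  1.57408419, -0.01157834,
        1.133971  , -0.07510786]), 'dq': array([ 0.00185023, -0.00044873, -0.00036171, -0.0007027 ,  0.00178683,
       -0.00014852,  0.00055664]), 'joint_efforts': array([-7.37072914e-04, -6.67850089e+01,  9.84572768e-01, -3.14469516e+01,
       -6.04530377e-02,  4.23865614e-02,  1.94753261e-04]), 'position': array([0.28221305, 0.55710145, 0.22594983]), 'ee_rot': array([-1.54088726,  0.36786574, -0.36754889]), 'force': array([-0.78111652,  0.33323954, -0.46251467]), 'ft_torque': array([-0.0033971 ,  0.02246006, -0.0176542 ]), 'width': 1.003176264570135} 0.0188
side {'fovy': 53.76253741264243, 'cx': 277.1863639873305, 'cy': 210.48336316357916, 'dist_coeffs': array([-0.12530884,  0.        ,  0.        ,  0.        ,  0.        ]), 'R': array([[ 0.95713104, -0.28904006, -0.01886833],
       [-0.15865666, -0.46864872, -0.86902039],
       [ 0.24233908,  0.83475998, -0.49441637]]), 't': array([-0.5371104 ,  0.0997149 ,  1.13670906])}
top {'fovy': 48.49684079703056, 'cx': 283.211659893156, 'cy': 214.6125322388367, 'dist_coeffs': array([0.024967, 0.      , 0.      , 0.      , 0.      ]), 'R': array([[-0.02870164, -0.99945092,  0.01655499],
       [-0.99488831,  0.02695865, -0.09731642],
       [ 0.09681669, -0.0192635 , -0.9951158 ]]), 't': array([-0.12828849,  0.53972845,  1.12918445])}
wrist {'fovy': 59.452994080361485, 'cx': 275.84338542089563, 'cy': 205.67948956133574, 'dist_coeffs': array([-0.10105256,  0.        ,  0.        ,  0.        ,  0.        ]), 'tool_from_camera': array([[-9.23508495e-05,  9.69051104e-01,  2.46860182e-01,
        -6.66746936e-02],
       [-7.37372928e-04, -2.46860182e-01,  9.69050828e-01,
        -1.57016583e-01],
       [ 9.99999724e-01, -9.25353477e-05,  7.37349797e-04,
         1.48208979e-04],
       [ 0.00000000e+00,  0.00000000e+00,  0.00000000e+00,
         1.00000000e+00]])}
```

View pics/side0.png

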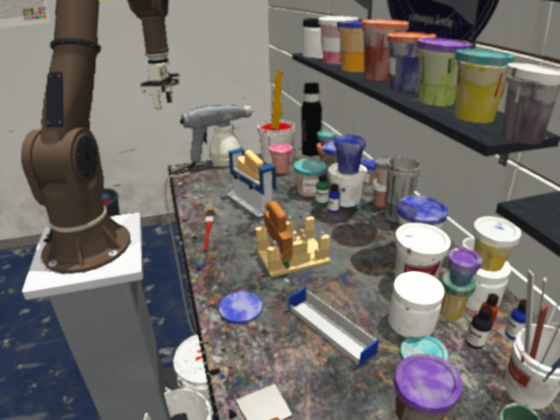

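View pics/top0.png

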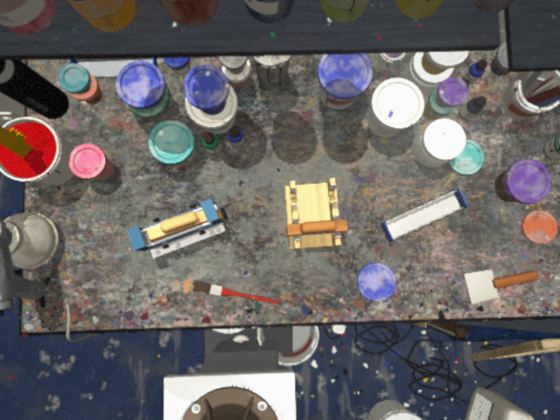

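The side view shows the trough near (252,180) and the rack at (290,240). The top view shows the trough at (178,225), the amber squeegee's grip at (180,222), and the rack at (316,213) with the green squeegee in its near slot, leaving the far slot free. Next I'll enlarge these areas.

Run:
```python
import cv2,numpy as np
t=cv2.imread("pics/top0.png"); s=cv2.imread("pics/side0.png")
a=cv2.resize(t[190:270,120:240],(800,533),interpolation=cv2.INTER_CUBIC)
cv2.imwrite("pics/c1.png",a)
b=cv2.resize(t[170:260,275:360],(400,424),interpolation=cv2.INTER_CUBIC)
c=cv2.resize(s[140:220,210:290],(400,400),interpolation=cv2.INTER_CUBIC)
o=np.zeros((424,800,3),np.uint8);o[:,:400]=b;o[:400,400:]=c
cv2.imwrite("pics/c2.png",o)
```

```text
(no output)
```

View pics/c1.png

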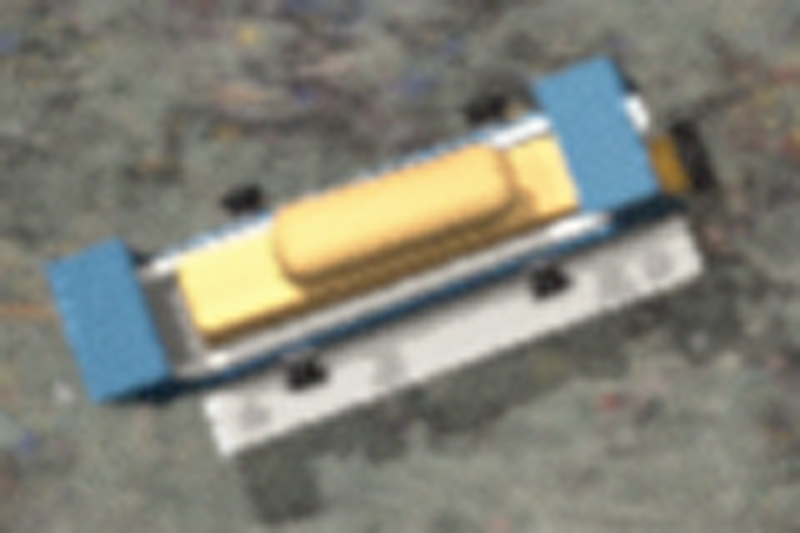

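View pics/c2.png

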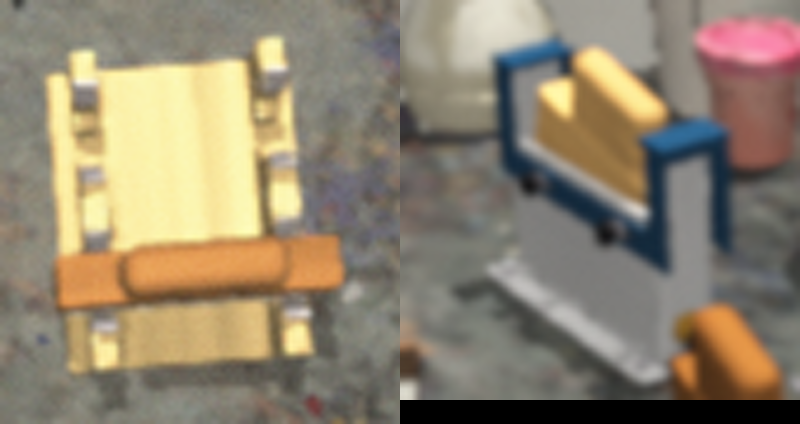

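The enlarged top view shows the drain at the right end (crop (670,165)), which is trough -x, with lip inner edges at about (562,145) and (145,308). The rack's far slot is free. I'll measure coarsely from the top view first.

```bash
cat > h.py <<'E'
import cv2,numpy as np
from scipy.spatial.transform import Rotation as Ro
from cell import arm,get_image,camera_info
def K(ci):
    f=210/np.tan(np.radians(ci["fovy"])/2); return np.array([[f,0,ci["cx"]],[0,f,ci["cy"]],[0,0,1]])
def pose(n,st=None):
    ci=camera_info(n)
    if n!="wrist": R=ci["R"]; return ci,R.T,-R.T@ci["t"]
    T=ci["tool_from_camera"]; W=Ro.from_rotvec(st["ee_rot"]).as_matrix()
    return ci,W@T[:3,:3],W@T[:3,3]+st["position"]
def rays(n,uv,st=None):
    ci,R,c=pose(n,st)
    p=cv2.undistortPoints(np.float64(uv).reshape(-1,1,2),K(ci),ci["dist_coeffs"]).reshape(-1,2)
    return c,np.c_[p,np.ones(len(p))]@R.T
def plane(n,uv,z,st=None):
    c,d=rays(n,uv,st); return c+d*((z-c[2])/d[:,2])[:,None]
def cloud(n,mask,depth,st=None):
    v,u=np.nonzero(mask&(depth>0)); c,d=rays(n,np.c_[u,v],st); return c+d*depth[v,u][:,None],np.c_[u,v]
def project(n,X,st=None):
    ci,R,c=pose(n,st); r=R.T
    return cv2.projectPoints(np.float64(X),cv2.Rodrigues(r)[0],-r@c,K(ci),ci["dist_coeffs"])[0].reshape(-1,2)
def hsv(i): return cv2.cvtColor(i,cv2.COLOR_RGB2HSV)
E
python3 - <<'E'
from h import *
f=np.load("top0.npz");i,d=f["i"],f["d"];h=hsv(i)
P,uv=cloud("top",np.ones(d.shape,bool),d); H=h[uv[:,1],uv[:,0]]
def reg(u0,u1,v0,v1): return (uv[:,0]>=u0)&(uv[:,0]<u1)&(uv[:,1]>=v0)&(uv[:,1]<v1)
tr=reg(120,240,190,270); blue=(H[:,0]>95)&(H[:,0]<120)&(H[:,1]>110)
lip=tr&blue&(P[:,2]>.135)
print("lip z",np.percentile(P[lip,2],[5,50,95]),lip.sum())
for s in (lip&(uv[:,0]<175),lip&(uv[:,0]>175)):
    print(cv2.minAreaRect(np.float32(P[s,:2]*1000)),P[s].mean(0))
wood=tr&(H[:,0]>10)&(H[:,0]<28)&(H[:,1]>80)&(P[:,2]>.09)
print("grip z",np.percentile(P[wood,2],[5,50,95,99]))
g=wood&(P[:,2]>.148); print("grip",cv2.minAreaRect(np.float32(P[g,:2]*1000)),P[g].mean(0))
rk=reg(275,360,170,260)&(P[:,2]>.006); 
r1=rk&(P[:,2]>.07)&(P[:,2]<.1)&(uv[:,1]<220)
print("rack tops",r1.sum())
n,l,s,c=cv2.connectedComponentsWithStats((lambda m:(m.__setitem__((uv[r1,1],uv[r1,0]),1),m)[1])(np.zeros(d.shape,np.uint8)))
for k in range(1,n):
    q=r1&(l[uv[:,1],uv[:,0]]==k); print(s[k],P[q].mean(0).round(4))
gr=reg(275,360,215,250)&(P[:,2]>.135); print("green",cv2.minAreaRect(np.float32(P[gr,:2]*1000)),P[gr].mean(0))
E
```

```text
lip z [0.15067834 0.15416321 0.15727272] 412
((481.400146484375, 181.6697235107422), (45.18436813354492, 24.62752342224121), 18.24629020690918) [0.48067841 0.18107582 0.15380197]
((537.552490234375, 20.139652252197266), (46.29568862915039, 24.890735626220703), 22.81200408935547) [0.53829038 0.02168027 0.15412095]
grip z [0.10425405 0.15525997 0.17349859 0.17634031]
grip ((513.8612060546875, 89.70206451416016), (24.080608367919922, 83.95091247558594), 19.073209762573242) [0.51328342 0.08712896 0.16551733]
rack tops 297
[330 178   7  12  60] [ 0.603  -0.2621  0.0781]
[290 181   6  12  59] [ 0.5983 -0.1667  0.0785]
[332 202   7  18 100] [ 0.5373 -0.2655  0.0787]
[292 205   7  15  78] [ 0.5366 -0.1699  0.0783]
green ((497.49981689453125, -218.87911987304688), (23.988706588745117, 79.41004180908203), 2.6973605155944824) [ 0.49685218 -0.21831583  0.15131745]
```

Run:
```python
from h import *
st=arm.observe();W=Ro.from_rotvec(st["ee_rot"]).as_matrix();print(W.round(3))
print("jaw angle",np.degrees(np.arctan2(W[1,2],W[0,2])))
f=np.load("top0.npz");P,uv=cloud("top",np.ones((420,560),bool),f["d"])
P=P[P[:,0]<.66]
for y in np.arange(-.4,.6,.1):
    q=P[(abs(P[:,1]-y)<.05)]
    if len(q):print(round(y,2),"max z by x",[(round(x,2),round(float(q[abs(q[:,0]-x)<.05][:,2].max()),2)) for x in np.arange(.3,.66,.1) if (abs(q[:,0]-x)<.05).any()])
```

```text
[[ 0.892 -0.     0.452]
 [-0.452 -0.001  0.892]
 [ 0.    -1.    -0.001]]
jaw angle 63.13301785076391
-0.4 max z by x [(np.float64(0.3), 0.02), (np.float64(0.4), 0.02), (np.float64(0.5), 0.04), (np.float64(0.6), 0.01)]
-0.3 max z by x [(np.float64(0.3), 0.01), (np.float64(0.4), 0.02), (np.float64(0.5), 0.16), (np.float64(0.6), 0.09)]
-0.2 max z by x [(np.float64(0.3), 0.01), (np.float64(0.4), 0.01), (np.float64(0.5), 0.16), (np.float64(0.6), 0.09)]
-0.1 max z by x [(np.float64(0.3), 0.01), (np.float64(0.4), 0.01), (np.float64(0.5), 0.11), (np.float64(0.6), 0.01)]
-0.0 max z by x [(np.float64(0.3), 0.02), (np.float64(0.4), 0.01), (np.float64(0.5), 0.16), (np.float64(0.6), 0.16)]
0.1 max z by x [(np.float64(0.3), 0.01), (np.float64(0.4), 0.01), (np.float64(0.5), 0.18), (np.float64(0.6), 0.1)]
0.2 max z by x [(np.float64(0.3), 0.01), (np.float64(0.4), 0.01), (np.float64(0.5), 0.16), (np.float64(0.6), 0.01)]
0.3 max z by x [(np.float64(0.3), 0.01), (np.float64(0.4), 0.01), (np.float64(0.5), 0.01), (np.float64(0.6), 0.1)]
0.4 max z by x [(np.float64(0.3), 0.21), (np.float64(0.4), 0.22), (np.float64(0.5), 0.21), (np.float64(0.6), 0.15)]
0.5 max z by x [(np.float64(0.3), 0.02), (np.float64(0.4), 0.13), (np.float64(0.5), 0.19), (np.float64(0.6), 0.14)]
```

Request:
carry_out:
  steps: [1,0,-0.5,0.5,0,1,0,-1,0.8,0]

```text
clock: 0.35
position: [0.2817, 0.4809, 0.2901]
ee_rot: [-1.542, 0.367, -0.366]
force: [1.0, -0.0, 0.6]
width: 0.996
```

Request:
carry_out:
  steps: [1,0,-0.5,0.1,-0.15,1,0,-1,0.3,-0.3,1,0,-1,0.3,-0.5,1,0,-1,0.3,-0.7,1,0,-1,0.3,-0.97,1,0,-1,0.3,-0.97]

```text
clock: 0.95
position: [0.2823, 0.3808, 0.3205]
ee_rot: [-1.349, 0.96, -0.96]
force: [-0.6, 0.4, 0.4]
width: 1.002
```

Request:
carry_out:
  steps: [1,0.2,-0.5,0,0,1,0.5,-1,0,0,1,1,-1,0,0]

```text
clock: 1.25
position: [0.374, 0.2782, 0.3208]
ee_rot: [-1.352, 0.956, -0.954]
force: [0.6, 2.1, 0.3]
width: 0.999
```

Request:
carry_out:
  steps: [1,0.2,-0.5,-0.2,0,1,0.7,-1,-0.6,0,1,1,-1,-0.6,0,1,1,-1,-0.6,0]

```text
clock: 1.65
position: [0.4782, 0.1783, 0.2589]
ee_rot: [-1.351, 0.959, -0.961]
force: [0.4, 0.2, -0.0]
width: 0.999
```

Run:
```python
from h import *
st=arm.observe();W=Ro.from_rotvec(st["ee_rot"]).as_matrix()
print(st["clock"],st["position"],np.degrees(np.arctan2(W[1,2],W[0,2])),W.round(3))
```

```text
1.65 [0.47815833 0.1782694  0.25888639] 19.15740470572138 [[ 0.328 -0.     0.945]
 [-0.945 -0.003  0.328]
 [ 0.003 -1.    -0.001]]
```

Request:
carry_out:
  steps: [1,0.2,-0.4,0.1,0,1,0.3,-0.8,0.1,0,1,0.3,-0.8,0.1,0,1,0.3,-0.8,0.1,0]

```text
clock: 2.05
position: [0.5053, 0.102, 0.2706]
ee_rot: [-1.35, 0.957, -0.956]
force: [-1.4, 0.6, -0.7]
width: 0.998
```

Run:
```python
from h import *
import pickle
st=arm.observe();i,d=get_image("wrist");pickle.dump((st,i,d),open("w1.pkl","wb"))
cv2.imwrite("pics/w1.png",i[:,:,::-1])
```

```text
(no output)
```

View pics/w1.png

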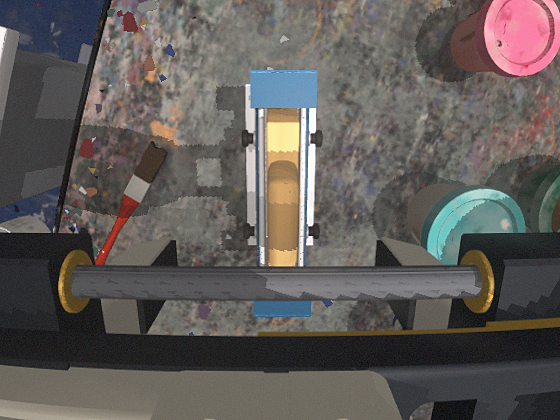

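The wrist view shows the +x lip at (283,88) with its inner edge at row 108. The -x lip at (282,310) has its inner edge hidden behind the gripper bar. I'll shift 60 mm towards trough -x to see both.

Request:
carry_out:
  steps: [1,0.1,-0.3,0,0,1,0.2,-0.57,0,0,1,0.2,-0.57,0,0,1,0.2,-0.57,0,0]

```text
clock: 2.5
position: [0.5251, 0.0467, 0.2703]
ee_rot: [-1.351, 0.955, -0.954]
force: [0.7, 0.0, -0.1]
width: 1.001
```

Run:
```python
from h import *
import pickle
st=arm.observe();i,d=get_image("wrist");pickle.dump((st,i,d),open("w2.pkl","wb"))
cv2.imwrite("pics/w2.png",cv2.resize(i[0:300,160:400,::-1],(640,800))[:600] if 0 else cv2.resize(i[0:290,180:400,::-1],None,fx=2,fy=2))
```

```text
(no output)
```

View pics/w2.png

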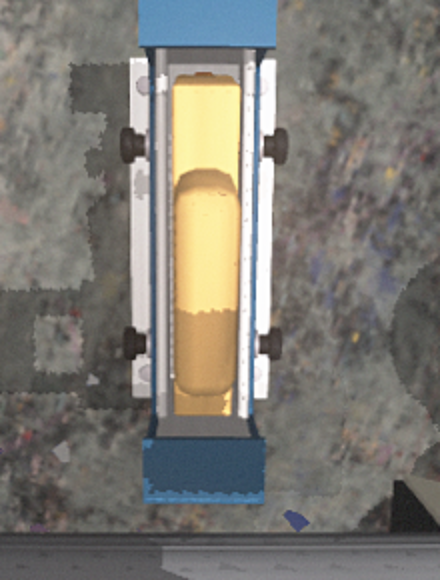

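Both lips are now visible: inner edges at crop rows 47 (+x) and 438 (-x). I'll compute the edges, axis and grip pose from this view.

Run:
```python
from h import *
import pickle
st,i,d=pickle.load(open("w2.pkl","rb"));h=hsv(i)
bl=((h[...,0]>95)&(h[...,0]<125)&(h[...,1]>100))
P,uv=cloud("wrist",bl&(np.indices(bl.shape)[0]<255)&(abs(np.indices(bl.shape)[1]-285)<60),d,st)
L=P[(P[:,2]>.145)];luv=uv[P[:,2]>.145]
a=luv[:,1]<100
for s in(a,~a):
    q=L[s]; print("lip",q.mean(0).round(4),"z",np.percentile(q[:,2],[5,50,95]).round(4),cv2.minAreaRect(np.float32(q[:,:2]*1000)))
# edges of blue along columns
for col in range(252,318,8):
    r=np.nonzero(bl[:,col])[0]; print(col,r[r<40].max() if (r<40).any() else None,r[r>200].min() if (r>200).any() else None,r[(r>200)&(r<255)].max())
for col in (270,285,300):
    print("col",col)
    for rr in list(range(18,30,2))+list(range(204,228,2)):
        p=plane("wrist",[[col,rr]],0,st); c,dd=rays("wrist",[[col,rr]],st); X=c+dd[0]*d[rr,col]; print(rr,X.round(4),i[rr,col])
```

```text
lip [0.4841 0.1774 0.1535] z [0.1523 0.1535 0.1547] ((483.9304504394531, 177.27471923828125), (47.54859161376953, 15.746880531311035), 19.62024688720703)
lip [0.5384 0.0229 0.1536] z [0.1524 0.1536 0.1547] ((538.0859985351562, 22.522750854492188), (47.61235427856445, 27.173656463623047), 18.84763526916504)
252 23 219 251
260 23 220 251
268 22 220 250
276 22 220 251
284 22 220 251
292 22 219 251
300 23 220 251
308 39 219 251Traceback (most recent call last):
  File "<stdin>", line 12, in <module>
    return umr_maximum(a, axis, None, out, keepdims, initial, where)
ValueError: zero-size array to reduction operation maximum which has no identity
```

Run:
```python
from h import *
import pickle
st,i,d=pickle.load(open("w2.pkl","rb"));h=hsv(i)
W=Ro.from_rotvec(st["ee_rot"]).as_matrix();print("jaw",np.degrees(np.arctan2(W[1,2],W[0,2])))
A=plane("wrist",[[252,23.3],[284,23],[300,23.3]],.1535,st);B=plane("wrist",[[252,219.3],[284,219.3],[308,219]],.1535,st)
print(A.round(4),B.round(4),"angles",[np.degrees(np.arctan2(*(q[2]-q[0])[[1,0]])) for q in(A,B)])
th=np.radians(19.3);ex=np.array([-np.sin(th),np.cos(th)]);ey=np.array([-np.cos(th),-np.sin(th)])
print("gap",(A[1,:2]-B[1,:2])@ex)
# lip centre in y: full clouds
bl=((h[...,0]>95)&(h[...,0]<125)&(h[...,1]>100)); I,J=np.indices(bl.shape)
P,uv=cloud("wrist",bl&(I<255)&(abs(J-285)<60),d,st);P=P[P[:,2]>.150]
a=P[:,:2]@ex; y=P[:,:2]@ey; m=a>a.mean()
for s in(m,~m): print("y range",np.percentile(y[s],[1,99]).round(4),np.percentile(y[s],[1,99]).mean().round(4),"x",np.percentile(a[s],[1,99]).round(4))
xm=((A[1,:2]+B[1,:2])/2)@ex
w=(h[...,0]>8)&(h[...,0]<30)&(h[...,1]>70)&(abs(J-285)<40)&(I<255)
P,uv=cloud("wrist",w,d,st);a=P[:,:2]@ex-xm;y=P[:,:2]@ey;z=P[:,2]
print("xm",xm); 
g=(z>.1);
for x0 in np.arange(-.08,.08,.008):
    s=g&(abs(a-x0)<.004)
    if s.sum()>5: print(round(x0,3),"z",np.percentile(z[s],[10,50,90]).round(4),"y",np.percentile(y[s],[2,98]).round(4))
# top face of grip fit
s=(z>.15)&(a>-.05)&(a<.01)
# flange
P,uv=cloud("wrist",(J>242)&(J<330)&(I>15)&(I<215),d,st);a=P[:,:2]@ex-xm;z=P[:,2];s=(z>.0015)&(z<.012)
print("flange",np.percentile(a[s],[1,99]).round(4),np.percentile(z[s],[5,50,95]))
i0=(z>.095)&(z<.108);yy=P[:,:2]@ey;print("walls y",np.histogram(yy[i0],bins=24))
```

```text
jaw 19.5397846494303
[[0.4662 0.1622 0.1535]
 [0.4872 0.1699 0.1535]
 [0.4978 0.1735 0.1535]] [[0.5121 0.0274 0.1535]
 [0.5355 0.0357 0.1535]
 [0.553  0.0422 0.1535]] angles [np.float64(19.567251466889957), np.float64(19.834821348302118)]
gap 0.1425761312703689
y range [-0.5388 -0.4922] -0.5155 x [-0.0002  0.015 ]
y range [-0.5386 -0.4922] -0.5154 x [-0.1697 -0.1436]
xm -0.0719829085906609
-0.072 z [0.1056 0.107  0.1079] y [-0.5273 -0.503 ]
-0.064 z [0.107  0.1082 0.1093] y [-0.528 -0.503]
-0.056 z [0.1541 0.1559 0.1568] y [-0.5225 -0.5031]
-0.048 z [0.1551 0.158  0.1598] y [-0.5261 -0.5048]
-0.04 z [0.157  0.1601 0.1617] y [-0.5266 -0.5041]
-0.032 z [0.159  0.1622 0.1638] y [-0.5264 -0.5042]
-0.024 z [0.1609 0.1642 0.1657] y [-0.5269 -0.5042]
-0.016 z [0.1632 0.1661 0.1676] y [-0.5266 -0.5043]
-0.008 z [0.1648 0.1679 0.1697] y [-0.5265 -0.5043]
-0.0 z [0.1672 0.1701 0.1719] y [-0.5268 -0.5044]
0.008 z [0.1692 0.1723 0.1738] y [-0.5266 -0.5044]
0.016 z [0.1697 0.1732 0.1745] y [-0.5264 -0.5045]
0.024 z [0.1441 0.1621 0.1711] y [-0.5271 -0.5028]
0.032 z [0.1317 0.133  0.1388] y [-0.5277 -0.5029]
0.04 z [0.1335 0.1345 0.1358] y [-0.5281 -0.5029]
0.048 z [0.1352 0.1367 0.1379] y [-0.5278 -0.503 ]
0.056 z [0.1371 0.1385 0.1398] y [-0.5283 -0.503 ]
0.064 z [0.1158 0.1363 0.139 ] y [-0.5268 -0.5041]
0.072 z [0.1029 0.1044 0.1049] y [-0.5258 -0.5051]
flange [-0.0879  0.0977] [0.00184262 0.00309138 0.00528024]
walls y (array([ 35, 236, 408, 419,  26,  14,  28,  20,  21,  22,  21,  31,  19,
        23,  22,  31,  22,  21,  17,  60, 368, 397, 227,  38]), array([-0.5393395 , -0.53734798, -0.53535647, -0.53336495, -0.53137343,
       -0.52938191, -0.5273904 , -0.52539888, -0.52340736, -0.52141584,
       -0.51942433, -0.51743281, -0.51544129, -0.51344977, -0.51145825,
       -0.50946674, -0.50747522, -0.5054837 , -0.50349218, -0.50150067,
       -0.49950915, -0.49751763, -0.49552611, -0.4935346 , -0.49154308]))
```

Guard centre is at (0.510, 0.102), yaw 19.5°, offset about -5 mm from the trough centre. Grip centre is at about -14 mm along the mouth and z about 0.145. The tool can't tilt, so I'll grip the block lightly 25 mm towards its low end, so that lifting swings the squeegee level.

Request:
carry_out:
  steps: [0.6,-0.02,0.19,-0.3,0,0.6,-0.02,0.19,-0.7,0,0.6,-0.02,0.19,-1,0,0.6,-0.02,0.19,-1,0,0.6,-0.02,0.19,-1,0]

```text
clock: 3.05
position: [0.5233, 0.0656, 0.171]
ee_rot: [-1.352, 0.955, -0.953]
force: [0.5, 0.4, -0.3]
width: 0.629
```

```bash
cat > s.py <<'E'
from h import *
st=arm.observe();W=Ro.from_rotvec(st["ee_rot"]).as_matrix();th=np.radians(19.5)
ex=np.array([-np.sin(th),np.cos(th)]);ey=np.array([-np.cos(th),-np.sin(th)])
p=st["position"];r=p[:2]-[.5103,.1024]
print(round(st["clock"],2),p.round(4),"jaw",np.degrees(np.arctan2(W[1,2],W[0,2])).round(2),"mouth-rel mm x,y",(r@ex*1e3).round(1),(r@ey*1e3).round(1),"F",st["force"].round(1),"T",st["ft_torque"].round(2),"w",round(st["width"],3))
E
python3 s.py
```

```text
3.05 [0.5233 0.0656 0.171 ] jaw 19.58 mouth-rel mm x,y -39.0 0.1 F [ 0.5  0.4 -0.3] T [-0.1  -0.02 -0.01] w 0.629
```

Request:
carry_out:
  steps: [0.5,0,0,-0.25,0,0.5,0,0,-0.48,0,0.5,0,0,-0.48,0,0.2,0,0,-0.48,0,0.2,0,0,-0.48,0,0.2,0,0,-0.48,0,0.2,0,0,-0.48,0,0.2,0,0,-0.48,0]
  grip_force: 5

```text
clock: 3.85
position: [0.5241, 0.0645, 0.1236]
ee_rot: [-1.35, 0.954, -0.956]
force: [-0.7, -0.4, 7.1]
width: 0.265
```

```bash
python3 s.py
```

```text
3.85 [0.5241 0.0645 0.1236] jaw 19.48 mouth-rel mm x,y -40.4 -0.4 F [-0.7 -0.4  7.1] T [-0.14  0.4  -0.09] w 0.265
```

Request:
carry_out:
  steps: [0.2,0,0,0.02,0,0.2,0,0,0.04,0,0.2,0,0,0.04,0]

```text
clock: 4.15
position: [0.5233, 0.0643, 0.1267]
ee_rot: [-1.351, 0.955, -0.955]
force: [1.0, 0.0, -1.0]
width: 0.261
```

```bash
python3 s.py
```

```text
4.15 [0.5233 0.0643 0.1267] jaw 19.49 mouth-rel mm x,y -40.3 0.4 F [ 1.  0. -1.] T [-0.17  0.08  0.04] w 0.261
```

Request:
carry_out:
  steps: [0.2,0,0,0.03,0,0.2,-0.01,0.02,0.06,0,0.2,-0.02,0.05,0.09,0,0.2,-0.03,0.08,0.12,0,0.2,-0.03,0.08,0.12,0]

```text
clock: 4.65
position: [0.5208, 0.0728, 0.1392]
ee_rot: [-1.35, 0.954, -0.955]
force: [-0.2, -1.6, -0.9]
width: 0.26
```

```bash
python3 s.py
cat > tilt.py <<'E'
import sys
from h import *
th=np.radians(19.5);ex=np.array([-np.sin(th),np.cos(th)]);ey=np.array([-np.cos(th),-np.sin(th)])
st=arm.observe();i,d=get_image("wrist");h=hsv(i);I,J=np.indices(d.shape)
cv2.imwrite(f"pics/{sys.argv[1]}.png",i[:,:,::-1])
w=(h[...,0]>8)&(h[...,0]<30)&(h[...,1]>70)&(abs(J-285)<45)&(I<262)
P,uv=cloud("wrist",w,d,st);r=P[:,:2]-[.5103,.1024];x=r@ex;y=r@ey;z=P[:,2]
s=abs(y)<.018; x,y,z=x[s],y[s],z[s]
for x0 in np.arange(-.04,.09,.006):
    q=abs(x-x0)<.003
    if q.sum()>5: print(round(x0,3),"z",np.percentile(z[q],[10,50,90]).round(4),"y",np.percentile(y[q],[2,98]).round(4))
# holder top: visible beyond the grip end
g=(z>z.max()-.008-.25*.0)
for nm,q in(("holder",(x>np.percentile(x[z>z.max()-.006],99)+.006)&(x<np.percentile(x,99)-.004)),):
    k=np.polyfit(x[q],z[q],1);res=z[q]-np.polyval(k,x[q]);q2=abs(res)<.004;k=np.polyfit(x[q][q2],z[q][q2],1)
    print(nm,"slope deg",np.degrees(np.arctan(k[0])),"z at x=.055",np.polyval(k,.055),"yaw", np.degrees(np.polyfit(x[q],y[q],1)[0]),"+x end",np.percentile(x,[97,99,99.7]))
E
python3 tilt.py w3
```

```text
4.65 [0.5208 0.0728 0.1392] jaw 19.51 mouth-rel mm x,y -31.4 -0.0 F [-0.2 -1.6 -0.9] T [-0.31  0.06  0.  ] w 0.26
-0.022 z [0.1505 0.1583 0.1624] y [-0.0137  0.0143]
-0.016 z [0.1709 0.1759 0.1773] y [-0.011   0.0125]
-0.01 z [0.1734 0.1767 0.1779] y [-0.0107  0.012 ]
-0.004 z [0.1741 0.1773 0.1785] y [-0.0106  0.0117]
0.002 z [0.1751 0.1779 0.1791] y [-0.0105  0.0119]
0.008 z [0.1756 0.1786 0.1798] y [-0.0106  0.0117]
0.014 z [0.1761 0.1792 0.1804] y [-0.0107  0.0118]
0.02 z [0.1772 0.1799 0.1811] y [-0.0105  0.0117]
0.026 z [0.1775 0.1802 0.1815] y [-0.0105  0.0115]
0.032 z [0.1699 0.1779 0.1803] y [-0.0097  0.0114]
0.038 z [0.1364 0.1381 0.1635] y [-0.0119  0.0131]
0.044 z [0.1368 0.1379 0.1387] y [-0.0122  0.0129]
0.05 z [0.1377 0.1386 0.1394] y [-0.0118  0.0131]
0.056 z [0.1382 0.1392 0.1402] y [-0.0118  0.0135]
0.062 z [0.1388 0.1398 0.1408] y [-0.012  0.013]
0.068 z [0.1387 0.14   0.1409] y [-0.0117  0.0131]
holder slope deg 6.161287472036264 z at x=.055 0.13906640647762192 yaw 2.3134709257384825 +x end [0.06553981 0.06749808 0.06849736]
```

Tilt is now 6.2° and the squeegee is pivoting freely on its +x corner. I'll continue another 9 mm up.

Request:
carry_out:
  steps: [0.2,0,0.01,0.03,0,0.2,-0.01,0.02,0.06,0,0.2,-0.01,0.03,0.09,0,0.2,-0.01,0.03,0.09,0]

```text
clock: 5.1
position: [0.5196, 0.0757, 0.1479]
ee_rot: [-1.351, 0.955, -0.955]
force: [-0.3, 0.4, -1.8]
width: 0.258
```

```bash
python3 s.py; python3 tilt.py w4
```

```text
5.1 [0.5196 0.0757 0.1479] jaw 19.5 mouth-rel mm x,y -28.3 0.2 F [-0.3  0.4 -1.8] T [-0.06  0.12 -0.  ] w 0.258
-0.016 z [0.1628 0.1778 0.1824] y [-0.0135  0.0144]
-0.01 z [0.1792 0.1826 0.1837] y [-0.0105  0.0121]
-0.004 z [0.1796 0.1826 0.1838] y [-0.0104  0.0119]
0.002 z [0.1798 0.1827 0.1838] y [-0.0106  0.0118]
0.008 z [0.1797 0.1828 0.1839] y [-0.0105  0.012 ]
0.014 z [0.1802 0.1828 0.184 ] y [-0.0104  0.0118]
0.02 z [0.1797 0.1828 0.1841] y [-0.0106  0.0121]
0.026 z [0.18   0.183  0.1842] y [-0.0104  0.0119]
0.032 z [0.1799 0.1825 0.184 ] y [-0.0102  0.0115]
0.038 z [0.1384 0.1786 0.182 ] y [-0.0118  0.0129]
0.044 z [0.1378 0.1389 0.1397] y [-0.0169  0.0133]
0.05 z [0.1379 0.139  0.1399] y [-0.0123  0.0132]
0.056 z [0.138  0.139  0.1399] y [-0.0121  0.0154]
0.062 z [0.1379 0.1391 0.14  ] y [-0.012   0.0135]
0.068 z [0.138 0.139 0.14 ] y [-0.0115  0.013 ]
holder slope deg 0.6552058829438079 z at x=.055 0.13897857960139665 yaw 3.5457203941278155 +x end [0.06555471 0.06818377 0.06900684]
```

Request:
carry_out:
  steps: [0.2,0,0,0.01,0,0.2,0,0,0.01,0]

```text
clock: 5.35
position: [0.5194, 0.0753, 0.1485]
ee_rot: [-1.351, 0.955, -0.955]
force: [-0.5, 0.5, -3.5]
width: 0.262
```

Request:
carry_out:
  steps: [0.0,0,0,0,0,0.0,0,0,0,0,0.0,0,0,0,0,0.0,0,0,0,0]
  grip_force: 45

```text
clock: 5.75
position: [0.5194, 0.0754, 0.1485]
ee_rot: [-1.351, 0.955, -0.955]
force: [1.1, -0.4, -3.9]
width: 0.256
```

```bash
python3 s.py; python3 tilt.py w5|tail -5
python3 - <<'E'
import cv2
i=cv2.imread("pics/w5.png");cv2.imwrite("pics/w5c.png",cv2.resize(i[50:280,210:360],None,fx=2.5,fy=2.5))
E
```

```text
5.75 [0.5194 0.0754 0.1485] jaw 19.48 mouth-rel mm x,y -28.5 0.4 F [ 1.1 -0.4 -3.9] T [-0.05  0.02  0.02] w 0.256
0.05 z [0.1376 0.1388 0.1398] y [-0.017   0.0134]
0.056 z [0.138  0.1389 0.1399] y [-0.0119  0.0133]
0.062 z [0.1377 0.1389 0.1398] y [-0.0119  0.0138]
0.068 z [0.1378 0.1387 0.1397] y [-0.0114  0.0132]
holder slope deg 0.4655657746626178 z at x=.055 0.13885007669697702 yaw 3.6966233415043432 +x end [0.06475045 0.06768852 0.06843869]
```

View pics/w5c.png

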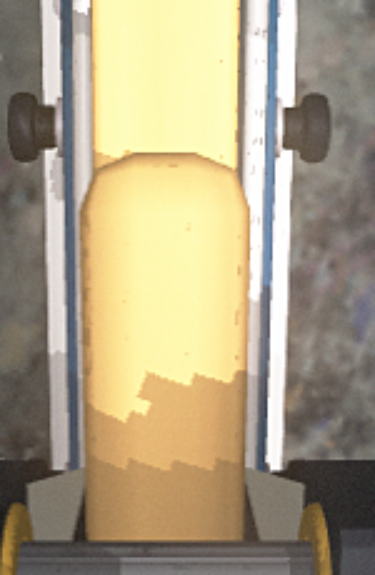

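```bash
cat > e.py <<'E'
from h import *
import sys
th=np.radians(19.5);ex=np.array([-np.sin(th),np.cos(th)])
st=arm.observe();i,d=get_image("wrist");h=hsv(i)
c0=int(project("wrist",[[*(np.array([.5103,.1024])+.07*ex),.15]],st)[0,0])
for col in range(c0-12,c0+13,6):
    H=h[:,col].astype(int); wood=(H[:,0]>8)&(H[:,0]<30)&(H[:,1]>70); bl=(H[:,0]>95)&(H[:,0]<125)&(H[:,1]>100)
    wr=np.nonzero(wood[:200])[0]; wr=wr[wr>5].min(); br=np.nonzero(bl[:wr+3])[0]; br=br.max() if len(br) else -1
    zw=float(sys.argv[1]); w=plane("wrist",[[col,wr-.5]],zw,st)[0]; b=plane("wrist",[[col,br+.5]],.1535,st)[0]
    print(col,wr,br,"wood end x %.1f lip edge x %.1f"%((w[:2]-[.5103,.1024])@ex*1e3,(b[:2]-[.5103,.1024])@ex*1e3), [tuple(i[r,col]) for r in range(max(br-1,0),min(wr+2,br+9))] if col==c0 else "")
E
python3 e.py .139
```

```text
265 41 24 wood end x 68.5 lip edge x 71.9 
271 41 24 wood end x 68.5 lip edge x 71.8 
277 41 24 wood end x 68.5 lip edge x 71.8 [(np.uint8(118), np.uint8(167), np.uint8(205)), (np.uint8(124), np.uint8(177), np.uint8(219)), (np.uint8(72), np.uint8(81), np.uint8(90)), (np.uint8(64), np.uint8(66), np.uint8(65)), (np.uint8(84), np.uint8(84), np.uint8(85)), (np.uint8(123), np.uint8(116), np.uint8(113)), (np.uint8(118), np.uint8(113), np.uint8(108)), (np.uint8(122), np.uint8(117), np.uint8(112)), (np.uint8(122), np.uint8(116), np.uint8(110)), (np.uint8(120), np.uint8(114), np.uint8(111))]
283 41 24 wood end x 68.5 lip edge x 71.9 
289 41 24 wood end x 68.5 lip edge x 71.9
```

Level within 0.5° and firmly gripped. The +x end has a 3.35 mm gap to the lip and 1.5 mm is ideal, so I'll shift about 1.5 mm to +x, then lift slowly while watching the force.

Request:
carry_out:
  steps: [0.0,-0.005,0.015,0,0,0.0,-0.005,0.015,0.01,0,0.0,-0.005,0.015,0.03,0,0.0,-0.005,0.015,0.05,0,0.0,-0.005,0.015,0.05,0]

```text
clock: 6.35
position: [0.5191, 0.077, 0.1538]
ee_rot: [-1.351, 0.955, -0.955]
force: [0.9, 0.1, -3.6]
width: 0.261
```

```bash
python3 s.py; python3 e.py .144
```

```text
6.35 [0.5191 0.077  0.1538] jaw 19.49 mouth-rel mm x,y -26.9 0.2 F [ 0.9  0.1 -3.6] T [-0.17 -0.02  0.  ] w 0.261
265 40 32 wood end x 70.7 lip edge x 71.6 
271 40 31 wood end x 70.7 lip edge x 72.0 
277 40 31 wood end x 70.7 lip edge x 72.0 [(np.uint8(120), np.uint8(164), np.uint8(204)), (np.uint8(126), np.uint8(169), np.uint8(213)), (np.uint8(100), np.uint8(124), np.uint8(153)), (np.uint8(73), np.uint8(72), np.uint8(73)), (np.uint8(84), np.uint8(84), np.uint8(80)), (np.uint8(128), np.uint8(122), np.uint8(111)), (np.uint8(127), np.uint8(122), np.uint8(113)), (np.uint8(125), np.uint8(120), np.uint8(111)), (np.uint8(126), np.uint8(117), np.uint8(110)), (np.uint8(119), np.uint8(117), np.uint8(114))]
283 40 31 wood end x 70.7 lip edge x 72.0 
289 40 31 wood end x 70.7 lip edge x 72.0
```

Request:
carry_out:
  steps: [0.0,0,0,0.02,0,0.0,0,0,0.04,0,0.0,0,0,0.06,0,0.0,0,0,0.08,0,0.0,0,0,0.1,0,0.0,0,0,0.1,0]

```text
clock: 7.0
position: [0.5191, 0.0769, 0.1638]
ee_rot: [-1.351, 0.955, -0.955]
force: [0.6, 0.1, -3.7]
width: 0.252
```

```bash
python3 s.py; python3 e.py .154;  python3 tilt.py w6|tail -1
```

```text
7.0 [0.5191 0.0769 0.1638] jaw 19.49 mouth-rel mm x,y -27.0 0.2 F [ 0.6  0.1 -3.7] T [-0.14 -0.02  0.02] w 0.252
265 40 36 wood end x 70.6 lip edge x 71.9 
271 40 36 wood end x 70.5 lip edge x 71.9 
277 40 36 wood end x 70.5 lip edge x 71.9 [(np.uint8(128), np.uint8(171), np.uint8(209)), (np.uint8(126), np.uint8(178), np.uint8(217)), (np.uint8(82), np.uint8(84), np.uint8(96)), (np.uint8(70), np.uint8(65), np.uint8(59)), (np.uint8(106), np.uint8(105), np.uint8(106)), (np.uint8(168), np.uint8(133), np.uint8(106)), (np.uint8(255), np.uint8(234), np.uint8(147))]
283 40 36 wood end x 70.5 lip edge x 71.9 
289 40 33 wood end x 70.6 lip edge x 73.1 
holder slope deg 0.16035729630852466 z at x=.055 0.1539164418417432 yaw 2.1764904906416964 +x end [0.06655744 0.06974217 0.08597542]
```

Force is just the weight and the holder's top corners are in the mouth. Lifting on.

Request:
carry_out:
  steps: [0.0,0,0,0.04,0,0.0,0,0,0.08,0,0.0,0,0,0.12,0,0.0,0,0,0.16,0,0.0,0,0,0.2,0,0.0,0,0,0.24,0,0.0,0,0,0.28,0,0.0,0,0,0.32,0,0.0,0,0,0.36,0,0.0,0,0,0.4,0]

```text
clock: 8.1
position: [0.5189, 0.0769, 0.2038]
ee_rot: [-1.351, 0.955, -0.955]
force: [-0.3, -0.2, -3.9]
width: 0.257
```

```bash
python3 s.py
```

```text
8.1 [0.5189 0.0769 0.2038] jaw 19.48 mouth-rel mm x,y -26.9 0.4 F [-0.3 -0.2 -3.9] T [-0.11  0.02 -0.03] w 0.257
```

Request:
carry_out:
  steps: [0.0,0,0,0.1,0,0.0,0,0,0.2,0,0.0,0,0,0.3,0,0.0,0,0,0.4,0,0.0,0,0,0.5,0,0.0,0,0,0.6,0,0.0,0,0,0.7,0,0.0,0,0,0.8,0,0.0,0,0,0.9,0,0.0,0,0,0.9,0,0.0,0,0,0.9,0]

```text
clock: 9.2
position: [0.5189, 0.0769, 0.2935]
ee_rot: [-1.351, 0.955, -0.955]
force: [-0.3, -0.1, -4.5]
width: 0.26
```

```bash
python3 s.py; python3 tilt.py w7|tail -1
python3 - <<'E'
from h import *
f=np.load("top0.npz");i,d=f["i"],f["d"]
# green grip direction + rack board geometry
P,uv=cloud("top",np.ones(d.shape,bool),d)
def reg(u0,u1,v0,v1): return (uv[:,0]>=u0)&(uv[:,0]<u1)&(uv[:,1]>=v0)&(uv[:,1]<v1)
h=hsv(i);H=h[uv[:,1],uv[:,0]]
q=reg(280,355,215,250)&(P[:,2]>.1)&(P[:,2]<.14);print("green holder",cv2.minAreaRect(np.float32(P[q,:2]*1000)),np.median(P[q,2]))
for z0,z1 in((.004,.03),(.03,.05),(.05,.075),(.075,.1)):
    q=reg(275,360,170,260)&(P[:,2]>z0)&(P[:,2]<z1);print(z0,z1,q.sum(),cv2.minAreaRect(np.float32(P[q,:2]*1000)))
E
```

```text
9.2 [0.5189 0.0769 0.2935] jaw 19.49 mouth-rel mm x,y -26.9 0.4 F [-0.3 -0.1 -4.5] T [-0.13 -0.06 -0.03] w 0.26
holder slope deg 0.43304570165909484 z at x=.055 0.28381285532398304 yaw 0.020769823113352657 +x end [0.06627972 0.06936332 0.07008801]
green holder ((497.4431457519531, -218.99655151367188), (26.067649841308594, 139.56710815429688), 2.706479549407959) 0.10793058308891312
0.004 0.03 2162 ((537.1536254882812, -230.36032104492188), (214.7775115966797, 226.36328125), 88.45317840576172)
0.03 0.05 123 ((539.3732299804688, -209.25503540039062), (117.927001953125, 157.0358428955078), 87.90421295166016)
0.05 0.075 305 ((535.110595703125, -215.66256713867188), (159.4300537109375, 135.6070556640625), 2.5264594554901123)
0.075 0.1 285 ((534.6527709960938, -215.72174072265625), (158.46334838867188, 136.68911743164062), 2.887576103210449)
```

Squeegee is out, level and centred 27 mm from the TCP. The free slot is at about (0.572, -0.2155) with yaw 2.7°. I'll carry it over and take a closer look at the rack.

Request:
carry_out:
  steps: [0.0,0,-0.2,0,-0.05,0.0,0,-0.5,0,-0.12,0.0,0,-0.8,0,-0.22,0.0,0,-1,0,-0.32,0.0,0,-1,0,-0.375,0.0,0,-1,0,-0.375]

```text
clock: 9.85
position: [0.5185, -0.0245, 0.2931]
ee_rot: [-1.23, 1.178, -1.178]
force: [0.6, 0.0, -4.2]
width: 0.258
```

Request:
carry_out:
  steps: [0.0,0,-0.3,0,0,0.0,0,-0.6,0,0,0.0,0,-1,0,0,0.0,0,-1,0,0]

```text
clock: 10.25
position: [0.5179, -0.1293, 0.2937]
ee_rot: [-1.23, 1.178, -1.182]
force: [-1.2, -0.4, -3.6]
width: 0.26
```

Request:
carry_out:
  steps: [0.0,0,-0.3,0,0,0.0,-0.1,-0.6,0,0,0.0,-0.15,-1,0,0,0.0,-0.15,-1,0,0,0.0,-0.15,-1,0,0]

```text
clock: 10.75
position: [0.5035, -0.2238, 0.2932]
ee_rot: [-1.23, 1.177, -1.176]
force: [0.5, 1.0, -4.0]
width: 0.259
```

```bash
python3 s.py
python3 - <<'E'
from h import *
import pickle
st=arm.observe();i,d=get_image("wrist");pickle.dump((st,i,d),open("w8.pkl","wb"));cv2.imwrite("pics/w8.png",i[:,:,::-1])
E
```

```text
10.75 [ 0.5035 -0.2238  0.2932] jaw 2.54 mouth-rel mm x,y -305.2 115.3 F [ 0.5  1.  -4. ] T [-0.11  0.05 -0.04] w 0.259
```

View pics/w8.png

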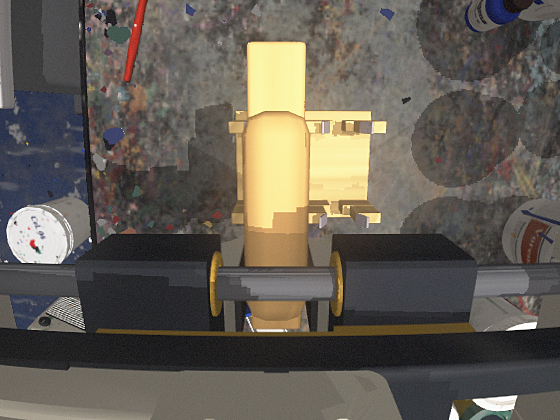

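The view shows both combs, the +y one at rows 112-132 and the -y one at rows 203-222, with the free slot between guides at about columns 325-370. I'll profile them with depth.

Run:
```python
from h import *
import pickle
st,i,d=pickle.load(open("w8.pkl","rb"));I,J=np.indices(d.shape)
P,uv=cloud("wrist",(J>305)&(J<400)&(I>95)&(I<232),d,st)
th=np.radians(2.7);e=np.array([-np.sin(th),np.cos(th)]);n=np.array([np.cos(th),np.sin(th)])
r=P[:,:2]-[.5724,-.2155];a=r@e;b=r@n;z=P[:,2]
for nm,s in(("+y comb",(a>.03)&(a<.075)),("-y comb",(a<-.03)&(a>-.075))):
    print(nm)
    t=s&(z>.06)
    print(" a range of high pts",np.percentile(a[t],[2,50,98]).round(4),"z max",np.percentile(z[t],99))
    for b0 in np.arange(-.04,.045,.003):
        q=s&(abs(b-b0)<.0015)
        if q.sum()>3: print("  b %.3f"%b0,"zmax %.3f"%np.percentile(z[q],97),"n>60mm",(z[q]>.06).sum(),"a",a[q][z[q]>.03].mean().round(3) if (z[q]>.03).any() else "")
c=cv2.resize(i[95:230,305:395,::-1],None,fx=6,fy=4.4)
cv2.imwrite("pics/w8c.png",c[:600])
```

```text
+y comb
 a range of high pts [0.0324 0.0476 0.0547] z max 0.32440764608062556
  b -0.037 zmax 0.074 n>60mm 26 a 0.049
  b -0.034 zmax 0.074 n>60mm 38 a 0.048
  b -0.031 zmax 0.074 n>60mm 39 a 0.048
  b -0.028 zmax 0.074 n>60mm 37 a 0.048
  b -0.025 zmax 0.090 n>60mm 60 a 0.048
  b -0.022 zmax 0.089 n>60mm 28 a 0.048
  b -0.019 zmax 0.084 n>60mm 27 a 0.048
  b -0.016 zmax 0.078 n>60mm 24 a 0.048
  b -0.013 zmax 0.025 n>60mm 0 a 
  b -0.010 zmax 0.040 n>60mm 0 a 0.048
  b -0.007 zmax 0.039 n>60mm 0 a 0.047
  b -0.004 zmax 0.013 n>60mm 0 a 
  b -0.001 zmax 0.013 n>60mm 0 a 
  b 0.002 zmax 0.013 n>60mm 0 a 
  b 0.005 zmax 0.013 n>60mm 0 a 
  b 0.008 zmax 0.039 n>60mm 0 a 0.048
  b 0.011 zmax 0.040 n>60mm 0 a 0.048
  b 0.014 zmax 0.075 n>60mm 17 a 0.049
  b 0.017 zmax 0.081 n>60mm 70 a 0.048
  b 0.020 zmax 0.087 n>60mm 59 a 0.048
  b 0.023 zmax 0.090 n>60mm 47 a 0.049
  b 0.026 zmax 0.090 n>60mm 13 a 0.049
  b 0.029 zmax 0.074 n>60mm 12 a 0.05
  b 0.032 zmax 0.074 n>60mm 31 a 0.049
  b 0.035 zmax 0.074 n>60mm 35 a 0.049
  b 0.038 zmax 0.074 n>60mm 35 a 0.049
  b 0.041 zmax 0.074 n>60mm 34
[... 441 characters left out ...]
a -0.044
  b -0.010 zmax 0.040 n>60mm 0 a -0.047
  b -0.007 zmax 0.040 n>60mm 0 a -0.047
  b -0.004 zmax 0.012 n>60mm 0 a 
  b -0.001 zmax 0.013 n>60mm 0 a 
  b 0.002 zmax 0.013 n>60mm 0 a 
  b 0.005 zmax 0.013 n>60mm 0 a 
  b 0.008 zmax 0.040 n>60mm 0 a -0.047
  b 0.011 zmax 0.040 n>60mm 0 a -0.047
  b 0.014 zmax 0.074 n>60mm 14 a -0.047
  b 0.017 zmax 0.079 n>60mm 68 a -0.046
  b 0.020 zmax 0.085 n>60mm 55 a -0.045
  b 0.023 zmax 0.090 n>60mm 61 a -0.045
  b 0.026 zmax 0.090 n>60mm 30 a -0.044
  b 0.029 zmax 0.074 n>60mm 25 a -0.043
  b 0.032 zmax 0.074 n>60mm 32 a -0.045
  b 0.035 zmax 0.074 n>60mm 38 a -0.045
  b 0.038 zmax 0.075 n>60mm 38 a -0.045
  b 0.041 zmax 0.074 n>60mm 26 a -0.045
```

View pics/w8c.png

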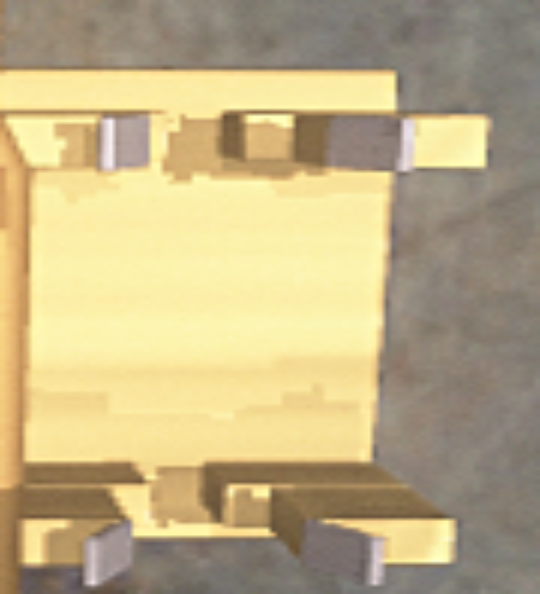

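The slot centre is at (0.5723, -0.2142) with yaw 2.7° confirmed at both combs. Moving over it.

Request:
carry_out:
  steps: [0.0,0.25,-0.07,0,0,0.0,0.5,-0.14,0,0,0.0,0.7,-0.175,0,0,0.0,0.7,-0.175,0,0,0.0,0.7,-0.175,0,0]

```text
clock: 11.3
position: [0.5742, -0.2391, 0.2928]
ee_rot: [-1.232, 1.175, -1.173]
force: [-0.3, -0.4, -3.9]
width: 0.26
```

Request:
carry_out:
  steps: [0.0,0,0,-0.2,0,0.0,0,0,-0.4,0,0.0,0,0,-0.6,0,0.0,0,0,-0.7,0,0.0,0,0,-0.7,0,0.0,0,0,-0.7,0]

```text
clock: 11.9
position: [0.5741, -0.2405, 0.2244]
ee_rot: [-1.23, 1.175, -1.176]
force: [0.0, 0.3, -3.7]
width: 0.26
```

```bash
python3 s.py
cat > q.py <<'E'
from h import *
th=np.radians(2.7);e=np.array([-np.sin(th),np.cos(th)]);n=np.array([np.cos(th),np.sin(th)])
st=arm.observe();i,d=get_image("wrist");h=hsv(i);I,J=np.indices(d.shape)
P,uv=cloud("wrist",(abs(J-280)<110)&(I<262)&(h[...,0]>8)&(h[...,0]<30)&(h[...,1]>60),d,st)
r=P[:,:2]-[.5723,-.2142];a=r@e;b=r@n;z=P[:,2]
zt=st["position"][2]+.0145-.023
s=(abs(z-zt)<.004)&(abs(b)<.03);print("holder top z",np.median(z[s]),"end a",np.percentile(a[s],[98,99.5]).round(4),"b",np.percentile(b[s],[1,99]).round(4))
x=a[s&(a>.045)];yy=b[s&(a>.045)]
for a0 in(.05,.06,.066): q=s&(abs(a-a0)<.003);print(a0,np.percentile(b[q],[2,98]).round(4) if q.any() else "", np.median(z[q]).round(4) if q.any() else "")
s2=(z>.07)&(z<.1)&(abs(b)<.035)&(abs(a-.048)<.01)
bb=b[s2];print("guides inner b",bb[bb<0].max() if (bb<0).any() else None,bb[bb>0].min() if (bb>0).any() else None,len(bb))
E
python3 q.py
```

```text
11.9 [ 0.5741 -0.2405  0.2244] jaw 2.63 mouth-rel mm x,y -344.6 54.4 F [ 0.   0.3 -3.7] T [-0.17  0.06 -0.03] w 0.26
holder top z 0.21408698645954438 end a [0.0697 0.0703] b [-0.0125  0.0126]
0.05 [-0.0123  0.0121] 0.2141
0.06 [-0.0121  0.0123] 0.2141
0.066 [-0.0121  0.0123] 0.2141
guides inner b -0.021978267346420957 0.022745082303954695 325
```

Centred within about 0.5 mm. Descending.

Request:
carry_out:
  steps: [0.0,0,0,-0.1,0,0.0,0,0,-0.2,0,0.0,0,0,-0.3,0,0.0,0,0,-0.4,0,0.0,0,0,-0.5,0,0.0,0,0,-0.6,0,0.0,0,0,-0.7,0,0.0,0,0,-0.7,0]

```text
clock: 12.75
position: [0.5731, -0.2402, 0.1518]
ee_rot: [-1.232, 1.178, -1.174]
force: [-0.1, 0.2, -4.2]
width: 0.257
```

Request:
carry_out:
  steps: [0.0,0,0,-0.06,0,0.0,0,0,-0.12,0,0.0,0,0,-0.18,0,0.0,0,0,-0.24,0,0.0,0,0,-0.28,0,0.0,0,0,-0.32,0,0.0,0,0,-0.32,0]

```text
clock: 13.45
position: [0.5736, -0.2405, 0.1209]
ee_rot: [-1.231, 1.176, -1.175]
force: [-0.3, 0.6, -4.2]
width: 0.259
```

```bash
python3 s.py;python3 q.py
```

```text
13.45 [ 0.5736 -0.2405  0.1209] jaw 2.61 mouth-rel mm x,y -344.4 54.7 F [-0.3  0.6 -4.2] T [-0.2   0.07 -0.02] w 0.259
holder top z 0.11065535921852288 end a [0.0698 0.0704] b [-0.013   0.0122]
0.05 [-0.0126  0.0117] 0.1106
0.06 [-0.0125  0.0119] 0.1107
0.066 [-0.0128  0.0119] 0.1107
guides inner b -0.015826338773829385 0.015150876640954493 675
```

Request:
carry_out:
  steps: [0.0,0,0,-0.01,0,0.0,0,0,-0.02,0,0.0,0,0,-0.025,0,0.0,0,0,-0.025,0]

```text
clock: 13.9
position: [0.5739, -0.2406, 0.119]
ee_rot: [-1.23, 1.176, -1.176]
force: [0.2, 0.3, -3.5]
width: 0.259
```

```bash
python3 s.py;python3 q.py|head -1
```

```text
13.9 [ 0.5739 -0.2406  0.119 ] jaw 2.61 mouth-rel mm x,y -344.6 54.5 F [ 0.2  0.3 -3.5] T [-0.15  0.05  0.03] w 0.259
holder top z 0.10875970635441987 end a [0.0696 0.0702] b [-0.0127  0.0124]
```

Request:
carry_out:
  steps: [0.0,0,0,-0.005,0,0.0,0,0,-0.01,0,0.0,0,0,-0.01,0]

```text
clock: 14.25
position: [0.5739, -0.2406, 0.1179]
ee_rot: [-1.23, 1.176, -1.176]
force: [-0.1, -0.2, -4.5]
width: 0.259
```

```bash
python3 s.py;python3 q.py|head -1
```

```text
14.25 [ 0.5739 -0.2406  0.1179] jaw 2.61 mouth-rel mm x,y -344.6 54.6 F [-0.1 -0.2 -4.5] T [-0.18  0.02 -0.02] w 0.259
holder top z 0.10764473286217158 end a [0.0697 0.0702] b [-0.0127  0.0125]
```

Request:
carry_out:
  steps: [0.0,0,0,-0.005,0,0.0,0,0,-0.01,0,0.0,0,0,-0.01,0]

```text
clock: 14.6
position: [0.574, -0.2407, 0.1172]
ee_rot: [-1.23, 1.175, -1.176]
force: [-0.1, -0.6, -2.6]
width: 0.255
```

```bash
python3 s.py;python3 q.py|head -1
```

```text
14.6 [ 0.574  -0.2407  0.1172] jaw 2.61 mouth-rel mm x,y -344.7 54.5 F [-0.1 -0.6 -2.6] T [-0.11  0.17 -0.01] w 0.255
holder top z 0.10694344654397558 end a [0.0696 0.0701] b [-0.0127  0.0125]
```

Touching down: the ledges are taking part of the weight. I'll open moderately (the green squeegee is close), then rise.

Request:
carry_out:
  steps: [0.3,0,0,0,0,0.4,0,0,0,0,0.45,0,0,0,0,0.45,0,0,0,0,0.45,0,0,0,0,0.45,0,0,0.1,0,0.45,0,0,0.2,0,0.45,0,0,0.4,0,0.45,0,0,0.7,0,0.45,0,0,1,0,0.45,0,0,1,0]

```text
clock: 15.75
position: [0.576, -0.2422, 0.2223]
ee_rot: [-1.227, 1.169, -1.181]
force: [0.1, -0.6, -0.1]
width: 0.451
```

Request:
carry_out:
  steps: [0.45,0,-0.1,0.3,0,0.45,0,-0.4,0.6,0,0.45,0,-0.7,0.8,0,0.45,0,-0.7,0.8,0]

```text
clock: 16.15
position: [0.5731, -0.3166, 0.3009]
ee_rot: [-1.229, 1.174, -1.186]
force: [-0.2, -0.3, -0.2]
width: 0.451
```

```bash
python3 s.py
python3 - <<'E'
from h import *
import pickle
st=arm.observe();i,d=get_image("wrist");t,dt=get_image("top");s,ds=get_image("side")
th=np.radians(2.7);e=np.array([-np.sin(th),np.cos(th)]);n=np.array([np.cos(th),np.sin(th)])
h=hsv(i);I,J=np.indices(d.shape)
P,uv=cloud("wrist",(I<262)&(abs(J-280)<120)&(h[...,0]>5)&(h[...,0]<30)&(h[...,1]>60),d,st)
r=P[:,:2]-[.5723,-.2142];a=r@e;b=r@n;z=P[:,2]
for nm,q in(("grip top",(z>.145)&(abs(b)<.03)),("holder",(abs(z-.108)<.005)&(abs(b)<.03))):
    print(nm,"z",np.percentile(z[q],[5,50,95]).round(4),"a",np.percentile(a[q],[.5,99.5]).round(4),"b",np.percentile(b[q],[1,99]).round(4),"slopes deg",np.degrees(np.linalg.lstsq(np.c_[a[q],b[q],np.ones(q.sum())],z[q],rcond=None)[0][:2]),"rect",cv2.minAreaRect(np.float32(P[q][:,:2]*1e3)))
hgrn=cv2.minAreaRect
f=np.load("top0.npz")
for nm,dd in(("before",f["d"]),("after",dt)):
    P,uv=cloud("top",np.ones(dd.shape,bool),dd);q=(abs(P[:,0]-.4975)<.03)&(abs(P[:,1]+.219)<.08)&(P[:,2]>.135)&(P[:,2]<.17);print("green",nm,P[q].mean(0).round(4))
o=np.zeros((400,800,3),np.uint8);o[:,:400]=cv2.resize(i[0:262,180:442],(400,400));o[:,400:]=cv2.resize(s[180:290,240:350],(400,400))
cv2.imwrite("pics/end.png",o[:,:,::-1])
E
```

```text
16.15 [ 0.5731 -0.3166  0.3009] jaw 2.28 mouth-rel mm x,y -415.9 80.7 F [-0.2 -0.3 -0.2] T [-0.14 -0.    0.03] w 0.451
grip top z [0.1466 0.1513 0.3785] a [-0.0707  0.0384] b [-0.0276  0.018 ] slopes deg [-89.86751579 -24.98434024] rect ((567.3268432617188, -242.28057861328125), (54.03636169433594, 133.1110076904297), 9.795411109924316)
holder z [0.1055 0.1069 0.1082] a [-0.0688  0.0625] b [-0.0131  0.013 ] slopes deg [-0.03941686  0.52698293] rect ((572.3006591796875, -217.265380859375), (25.537582397460938, 131.6685333251953), 2.24783992767334)
green before [ 0.4969 -0.2183  0.1513]
green after [ 0.4972 -0.1941  0.1508]
```

View pics/end.png

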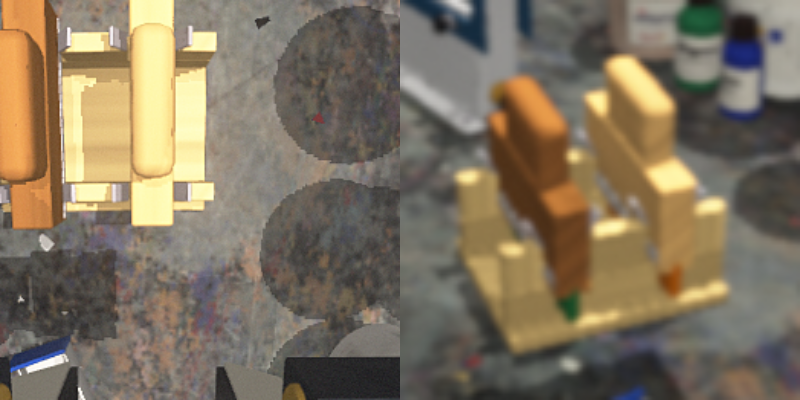

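The amber squeegee stands upright in the free slot: grip at crop (152,105), holder z 0.107, flat. The green squeegee's apparent shift probably comes from the arm hiding part of it in the top view, so I'll check it with the wrist camera and from an unobstructed top view.

Request:
carry_out:
  steps: [0.45,-0.2,0.3,0.2,0,0.45,-0.5,0.6,0.4,0,0.45,-0.9,0.9,0.4,0,0.45,-1,1,0.4,0]

```text
clock: 16.7
position: [0.4706, -0.2071, 0.3364]
ee_rot: [-1.231, 1.176, -1.17]
force: [-0.5, 1.7, 0.4]
width: 0.446
```

Request:
carry_out:
  steps: [0.45,-0.2,0.5,0,0,0.45,-0.4,1,0,0,0.45,-0.8,1,0,0,0.45,-1,1,0,0]

```text
clock: 17.1
position: [0.3712, -0.108, 0.3361]
ee_rot: [-1.234, 1.173, -1.17]
force: [-0.6, -0.9, 0.2]
width: 0.451
```

Request:
carry_out:
  steps: [0.45,0,0.5,0,0,0.45,0,1,0,0,0.45,0,1,0,0,0.45,0,1,0,0]

```text
clock: 17.5
position: [0.3735, -0.0092, 0.3365]
ee_rot: [-1.233, 1.173, -1.172]
force: [0.7, -0.7, -1.2]
width: 0.449
```

```bash
python3 s.py
python3 - <<'E'
from h import *
t,dt=get_image("top");f=np.load("top0.npz")
cv2.imwrite("pics/top_end.png",t[:,:,::-1])
for nm,dd in(("before",f["d"]),("after",dt)):
    P,uv=cloud("top",np.ones(dd.shape,bool),dd)
    for k,x,y in(("green",.4975,-.219),("amber",.5723,-.2142)):
        q=(abs(P[:,0]-x)<.03)&(abs(P[:,1]-y)<.085)&(P[:,2]>.14)&(P[:,2]<.17)
        if q.sum()>20: print(k,nm,P[q].mean(0).round(4),cv2.minAreaRect(np.float32(P[q][:,:2]*1e3)))
df=cv2.absdiff(t,f["i"]).max(2)>60
for k,(u0,u1,v0,v1) in dict(lid=(355,400,260,302),coater=(380,470,185,242),cup=(147,196,120,166)).items(): print(k,"changed px",df[v0:v1,u0:u1].sum())
E
```

```text
17.5 [ 0.3735 -0.0092  0.3365] jaw 2.86 mouth-rel mm x,y -59.5 166.2 F [ 0.7 -0.7 -1.2] T [-0.08 -0.   -0.01] w 0.449
green before [ 0.4969 -0.2183  0.1514] ((497.51763916015625, -218.8795623779297), (23.89551544189453, 79.43632507324219), 2.84867000579834)
green after [ 0.497  -0.2183  0.1513] ((497.48406982421875, -218.83706665039062), (24.156484603881836, 78.92862701416016), 2.73661208152771)
amber after [ 0.5714 -0.2134  0.1512] ((572.3896484375, -214.6181640625), (24.29775047302246, 79.29219818115234), 2.537921905517578)
lid changed px 0
coater changed px 0
cup changed px 0
```

```bash
python3 -c "
from cell import arm
print(arm.sign_off())"
```

```text
the job is handed in; nothing more can be done
None
```

The amber squeegee is standing grip upward in the free slot of the rack. I handed the job in at about 17.5 s of the 64 s allowed; the sign-off gives no verdict.

**How it went:** I gripped the block lightly, about 26 mm off centre towards its low end. Lifting then swung it level on its +x corner, with tilt going from 14° to 6° to about 0.5°. I clamped it at 45 N, centred it in the mouth with about 1.3 mm and 1.7 mm to the lips, and lifted it straight out. Every reading during the lift showed only its weight, about 4 N. I lowered it into the slot until the ledges took part of the weight, opened the gripper part-way and backed off.

**Last checks:**
- **Amber squeegee:** its grip is centred at (0.5724, -0.2146), within 1 mm of the measured slot centre (0.5723, -0.2142). Yaw is 2.5° against the slot's 2.7°, and tilt is about 0.5°. Its top is level with the seated green squeegee's.
- **Other things:** the green squeegee moved less than 0.1 mm. The cup, coater and lid show no change in the images, and the arm is clear of everything.

**One check disagreed:** just after release, the top view suggested the green squeegee had moved 24 mm. I put that down to the arm hiding part of it, and with the arm out of the way the reading matched the start.

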